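# Show a stick module to the up-looking inspection camera

## Task

Get the finished stick module ready for its underside picture: slide the dust shutter of the up-looking camera fully open, then pick the module (the one with the black round stick, not an empty frame) out of the kit tray with a light grip of no more than about 40 N, and carry it higher than the bottle's top past the things in between, knocking nothing. Finish while holding it still over the open window, stick up, level, about 10 mm above the guide rails, centred on the window and square to it so that its whole underside shows, and not touching the camera; do not put it down or let go.

Things in the scene. Friction and masses are not known exactly. Their poses are not given: they have to be found in the camera images.
- stick_module: the finished stick module: flat sand-coloured board 42 x 68 mm, 6 mm thick, parts on top to 10 mm: a black round stick on one half and a flat metal connector on the other. About 30 g. Origin: centre of its underside; y along its 68 mm length, z up. Lies flat in one of the three places of the kit tray. Grip its two long edges (closing along its x, 42 mm) beside the origin; about 47 mm are clear on either side to the next part
- frame_a: empty sand-coloured carrier frame, 48 x 72 x 8 mm, two square openings and no stick, flat in another place of the tray; leave it. Origin: centre of its underside; y along its length, z up
- frame_b: a second, like empty carrier frame in the third place of the tray; leave it. Origin and axes as the first
- kit_tray: fixed black tray plate 100 x 280 mm on the bench; its flat top, on which module and frames lie, is 9 mm above the origin (centre of its underside, at bench height). Three places 92 mm apart along its y; the 68 mm lengths of the parts lie along its x. A lip 6 mm high runs along y at both x edges (inner faces at x = -38 and +38 mm)
- camera_station: fixed up-looking camera: black housing 100 (x) x 200 (y) x 46 mm with an grey deck, on the bench. Origin: centre of its underside, z up. In the deck, at y = -45 mm, is an open window 54 (x) x 80 (y) mm with lens and light bars 12 mm and more below. Along both x sides (34 to 43 mm from the middle) run guide rails, top 52 mm above the origin. A flat bare-metal shutter slides on the deck between them along y
- window (a point): the centre of the camera window, at the height of the tops of the guide rails (52 mm above the bench). Axes as the camera station: the window's 80 mm length lies along y, its 54 mm width along x, z up
- shutter (a joint): travel of the dust shutter in m: 0 shut (covers the window), 0.092 fully open at its stop; it slides along +y of the camera station, with about 1 to 2 N of drag, and stays where left. It has cleared the window from 0.083 on. At the start it is shut or up to 12 mm ajar
- shutter_tab (a point): grip point on the shutter's upright black tab, 5 mm under its top. The tab is 11 mm thick along y of the station, 28 mm wide along x, and its top is 71 mm above the bench, 21 mm above the shutter plate. It moves with the shutter (+y opens); axes as the camera station. Pinch it across its thickness, or push it
- bottle: loose clear solvent bottle with white-grey top, 63 mm across, 122 mm tall, between tray and camera; leave it. Origin: centre of its underside, z up. Behind bottle and tub, farther from the robot, stands a fixed black test nest; its raised press frame at the back reaches up to about 0.19 m above the bench
- bud_tub: loose tub of cotton buds, 77 mm across, 80 mm tall, between tray and camera; leave it. Origin: centre of its underside, z up
- clock: loose grey bench timer, 32 x 58 x 45 mm, near the front of the bench; leave it. Origin: centre of its underside, z up
- tape: loose roll of tape lying flat, 104 mm across, 12 mm high, near the front edge of the bench; leave it. Origin: centre of its underside, z up
There are look-alikes about, which are no part of the job. Leave any blue or orange look-alike of the stick_module alone.

How it is judged:
By the outcome, as a careful person would: the job done as asked, in the order asked, and still so for the second after the job is handed in, while the arm keeps its last pose, push and grip.
It also fails if it takes over 54 s, if anything falls off the work surface, if the arm or the gripper's body presses on something with over 40 N, if the wrist force passes 120 N, or if a joint passes its speed limit or range.

## Robot

A 6-joint arm with a two-finger parallel gripper is mounted at the origin on a cart in front of the work surface, level with it; the furniture and walls round the work are solid. World frame = base frame: x ahead of the robot, y to its left, z up, the work surface at z = 0. Lengths are in mm, angles in rad, forces in N, time in s.
With the tool pointing down it reaches from about 350 to 975 mm from the base axis. Payload 7.1 kg.
Tool frame: the origin (TCP) lies between the finger pads; the fingertips stand 19 mm ahead of it and the grasp point (between the pads) is the TCP; y points along the fingers, z is the direction in which the jaws open and shut, and the axes are right-handed (so a half turn about y gives the same grasp; the last joint's range is limited). The gripper opens to 88 mm and grips with 3 to 60 N. Pads are 20 mm wide; open, the fingers measure 115 mm over their backs; the gripper's body (75 mm by 178 mm) begins 61 mm behind the grasp point.
Start: joints at [1.157, 0.423, 1.63, -0, 1.089, -0.019], TCP at [240.357, 576.917, 241.675] pointing down, gripper open.
Joint ranges: [-3, 3], [-0.9, 2.11], [0.09, 2.58], [-1.31, 4.45], [0.11, 2.69], [-2.54, 2.54]. Speed limits (rad/s): [2.39, 2.39, 3.01, 3.14, 3.14, 3.14].

## Interface

Orientations are given as a rotation vector (axis times angle).
In Python, from workcell import ctrl gives the robot as it stands.
- The arm moves only by the tool servo_tool, never from a script. Its argument "moves" is text: rows parted by semicolons, each of 6 numbers parted by spaces: the shift along the world's x, y, z in m, then the turn, a rotation vector about the world's x, y, z in degrees. A call has 1 to 8 rows; each row is the pose to reach, as a shift and turn from the pose commanded when the call began; what a row does not reach only later rows make up. A row lasts 1/8 s, in which the tool goes at most 62.5 mm and 10.7 degrees, less where a joint would pass 70% of its speed; a pose out of reach is approached as far as the arm can. A call with a gripper value outside its range is refused whole. "hand" is the closure in counts, from 0 (fully open) to 255 (shut), set as the call begins (left out, the last holds). The fingers move at their own pace and stop on an object; the grip force is fixed at half the most. Time passes only in rows, so rows that repeat a pose let the fingers close. It gives the time, the measured TCP pose, the force and the opening at its end, in the units of the state.
- ctrl.get_obs(): the state, without advancing time (a new reading comes with each control period).
- ctrl.get_image(name): name is "scene" or "top" or "wrist"; returns a dict with "pixels" (400x640x3 uint8, red, green, blue), "depth" (400x640 float32, mm along the optical axis (not along the pixel's ray), 0 where there is no reading), "vertical_fov" (degrees; the focal length in pixels is half the picture's height over the tangent of half this angle, whatever the lens; pixels are square), "cx", "cy" (the principal point, pixels), "xyz" and "attitude" of the camera in the world; the wrist camera has in their place "T_tool_cam" (4x4, takes a point from camera to tool coordinates, whose origin is the TCP and whose axes are the tool frame's). Camera axes: x right, y up, looking along -z (the intrinsics and any distortion apply to the point x, -y, -z); pixel columns grow to the right and rows downward; lengths in mm; the calibration is good to about 2 mm. A picture is of the moment at which its call begins: read the wrist's pose just before it.
- ctrl.close_job(): hands the job in, once; it reports no verdict.
The state is a dict: "t": time; "qpos": joint angles; "qvel": joint speeds; "joint_torque": joint torques, N m; "ee_pos": TCP position; "orientation": TCP orientation; "ft_force": force on the tool from outside, world axes, zero at the start; "moment": the same for the moment, N m; "width": finger opening in mm.
Only numpy, scipy, OpenCV 4.12 (cv2) and the standard library are available. Lean on these libraries where they do the work, as an engineer would, in place of code of your own. Each camera call takes 0.05 s, during which the arm holds its last target.

## Working session

There is one attempt and no reset: what is moved stays moved. The work goes in short steps, Python scripts to look and compute and a tool call to move; the robot and the scene stay as the last step left them, time stands still between calls to the robot, and variables do not carry over. Pictures are saved under pics/ and viewed, and the job is handed in when it is done.

Besides the shell and the picture viewer there is one more tool, called after "Request:" in YAML: its name, and indented under it one key for each argument. servo_tool: Moves the arm, as the interface text tells. Its arguments: {"type":"object","properties":{"moves":{"type":"string"},"hand":{"type":"number"}},"required":["moves"]}

```bash
mkdir -p pics; ls
cat > h.py <<'E'
import numpy as np, cv2
from scipy.spatial.transform import Rotation as R
from workcell import ctrl
def cam(n):
    o=ctrl.get_obs(); im=ctrl.get_image(n)
    return o,im
def world(im,o=None):
    d=im["depth"]; h,w=d.shape; f=h/2/np.tan(np.radians(im["vertical_fov"])/2)
    u,v=np.meshgrid(np.arange(w),np.arange(h))
    P=np.stack([(u-im["cx"])/f*d,-(v-im["cy"])/f*d,-d],-1)
    if "T_tool_cam" in im:
        T=np.array(im["T_tool_cam"]); P=P@T[:3,:3].T+T[:3,3]
        Rt=R.from_rotvec(o["orientation"]).as_matrix(); P=P@Rt.T+np.array(o["ee_pos"])
    else:
        a=np.array(im["attitude"]); 
        Rm=R.from_rotvec(a).as_matrix() if a.size==3 else a
        P=P@Rm.T+np.array(im["xyz"])
    P[d<=0]=np.nan
    return P
E
python3 - <<'E'
from h import *
for n in ("scene","top","wrist"):
    o,im=cam(n)
    cv2.imwrite(f"pics/{n}0.png",im["pixels"][:,:,::-1])
    print(n,{k:v for k,v in im.items() if k not in("pixels","depth")})
    np.savez(f"{n}0.npz",P=world(im,o),px=im["pixels"])
print(o)
E
```

```text
pics
scene {'vertical_fov': 47.36943793528589, 'cx': 314.30747760441176, 'cy': 205.9205232690031, 'xyz': array([-213.74473436, -710.88865039, 1027.38754573]), 'attitude': array([ 0.79757326, -0.2968807 , -0.72615317])}
top {'vertical_fov': 52.55774473806022, 'cx': 318.6928434143063, 'cy': 202.75813439404334, 'xyz': array([ 428.27349077,   61.42576471, 1219.63002326]), 'attitude': array([ 0.05050132, -0.04979566, -1.57676728])}
wrist {'vertical_fov': 65.29989726944518, 'cx': 317.17414311281357, 'cy': 203.7863248422509, 'T_tool_cam': array([[ 5.50124396e-06, -9.69900365e-01, -2.43502120e-01,
        -6.73222724e+01],
       [ 6.18703868e-04,  2.43502077e-01, -9.69900178e-01,
        -1.43464519e+02],
       [ 9.99999809e-01, -1.45320046e-04,  6.01420672e-04,
         1.39245520e-01],
       [ 0.00000000e+00,  0.00000000e+00,  0.00000000e+00,
         1.00000000e+00]])}
{'t': 0.1, 'qpos': array([ 1.15699223e+00,  4.23781630e-01,  1.63058521e+00,  5.08183980e-05,
        1.08859985e+00, -1.89989920e-02]), 'qvel': array([ 0.00200329, -0.00359845, -0.00245746, -0.00013155,  0.0011378 ,
        0.0010298 ]), 'joint_torque': array([ 4.34576332e-04, -5.45618784e+01, -2.74327791e+01,  6.45427289e-02,
        1.87613012e-02, -6.01926718e-05]), 'ee_pos': array([240.16943474, 576.50941934, 240.97981128]), 'orientation': array([-1.54984997,  0.31005754, -0.30952211]), 'ft_force': array([ 0.19715131, -0.20678078,  0.27178438]), 'moment': array([ 0.05310233,  0.00314237, -0.0067558 ]), 'width': 87.99742807439345}
```

View pics/scene0.png

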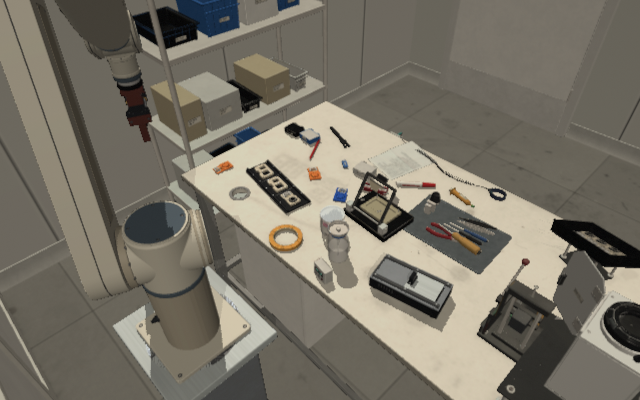

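View pics/top0.png

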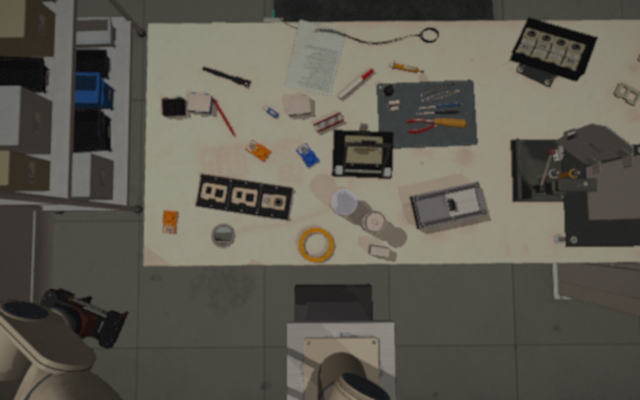

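View pics/wrist0.png

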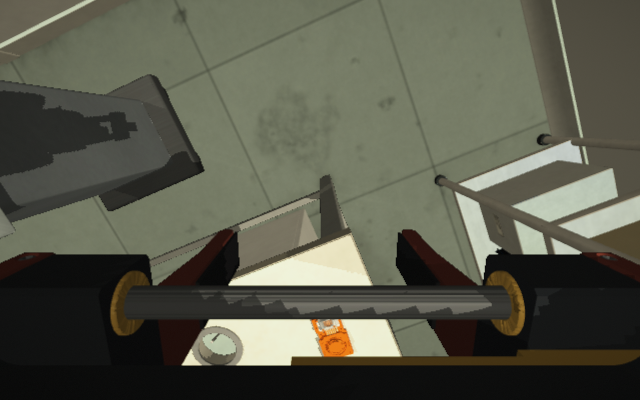

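Run:
```python
import numpy as np,cv2
d=np.load("top0.npz"); px=d["px"][:,:,::-1]
a=cv2.resize(px[165:225,185:305],None,fx=6.5,fy=6.5,interpolation=cv2.INTER_CUBIC)
cv2.imwrite("pics/tray.png",a[:, :790])
a=cv2.resize(px[170:270,325:495],None,fx=4.6,fy=4.6,interpolation=cv2.INTER_CUBIC)
cv2.imwrite("pics/stn.png",a)
P=d["P"]
for n,(u,v) in dict(trayTL=(200,177),trayTR=(291,189),trayBR=(289,218),trayBL=(197,205),mod=(272,201),tubtop=(343,202),bot=(374,221),clock=(379,250),tab=(455,203),tableNear=(250,255),stnTL=(410,192),TR=(482,184),BR=(487,215),BL=(415,229)).items(): print(n,P[v,u].round(0))
```

```text
trayTL [585. 417.  13.]
trayTR [547. 144.  16.]
trayBR [461. 151.  -0.]
trayBL [501. 426.   8.]
mod [511. 201.  16.]
tubtop [503.  -7.  83.]
bot [448. -88. 120.]
clock [ 366. -112.   44.]
tab [ 500. -333.   50.]
tableNear [351. 268.   2.]
stnTL [ 537. -215.   -1.]
TR [ 559. -431.    3.]
BR [ 466. -445.   -1.]
BL [ 425. -227.    1.]
```

View pics/tray.png

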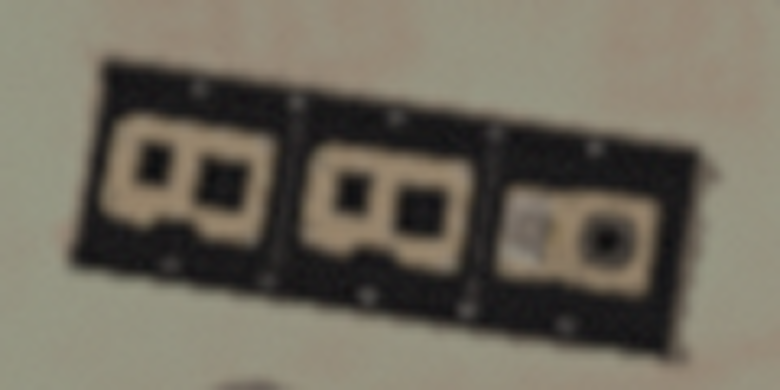

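View pics/stn.png

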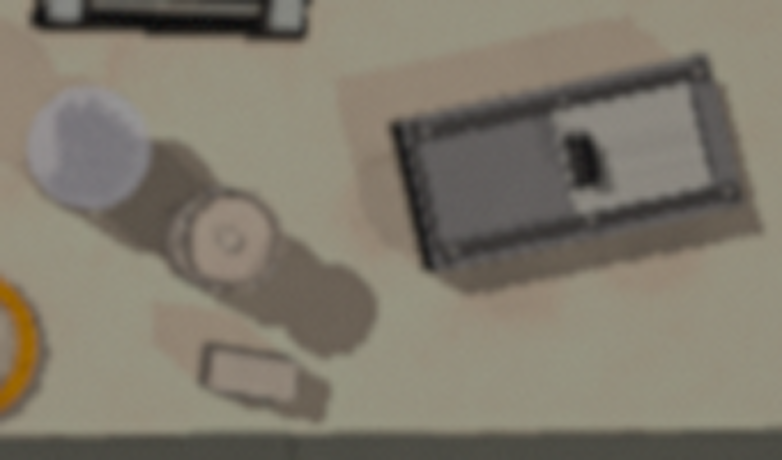

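Run:
```python
from h import *
o=ctrl.get_obs(); M=R.from_rotvec(o["orientation"]).as_matrix(); print(M.round(3))
T=np.array([[0,-.97,-.2435,-67.3],[0,.2435,-.97,-143.5],[1,0,0,0],[0,0,0,1]])
print("cam offset world",M@T[:3,3],"optical",M@(-T[:3,2]), "cam right", M@T[:3,0],"up",M@T[:3,1])
d=np.load("top0.npz");P=d["P"]
# depth-based height map stats around station & tray
import cv2
def rect(mask,name):
    q=P[mask][:, :2].astype(np.float32); print(name,len(q),cv2.minAreaRect(q))
Z=P[...,2];X=P[...,0];Y=P[...,1]
rect((Z>35)&(Z<60)&(X>400)&(X<600)&(Y<-200)&(Y>-460),"stn")
rect((Z>62)&(Z<85)&(X>400)&(X<600)&(Y<-200)&(Y>-460),"tab")
rect((Z>7)&(Z<25)&(X>430)&(X<620)&(Y>120)&(Y<450),"tray")
rect((Z>90)&(X>380)&(X<520)&(Y<-40)&(Y>-150),"bottle")
rect((Z>60)&(Z<90)&(X>430)&(X<560)&(Y<45)&(Y>-55),"tub")
px=d["px"].astype(int); sand=(px[...,0]>120)&(px[...,0]-px[...,2]>20)&(X>430)&(X<620)&(Y>150)&(Y<250)
print(np.nanmax(Z[(X>500)&(X<720)&(Y>-200)&(Y<30)]))
```

```text
[[ 0.923 -0.     0.385]
 [-0.385 -0.001  0.923]
 [-0.    -1.    -0.001]]
cam offset world [-62.06074054  26.03254291 143.50021322] optical [ 0.22434874 -0.09465166 -0.97000049] cam right [ 0.38462514  0.92307219 -0.00111356] up [-0.89548588  0.37283675 -0.24349549]
stn 2342 ((495.6064758300781, -315.68890380859375), (99.91732788085938, 200.60691833496094), 11.915264129638672)
tab 47 ((496.6519775390625, -318.9089660644531), (26.567798614501953, 13.033309936523438), 9.31995677947998)
tray 2797 ((524.8438110351562, 281.285400390625), (308.69683837890625, 168.604248046875), 89.6287612915039)
bottle 401 ((446.68133544921875, -89.41175842285156), (58.015316009521484, 57.068416595458984), 89.2321548461914)
tub 575 ((504.22686767578125, -8.179756164550781), (74.15449523925781, 74.77384948730469), 62.699459075927734)
179.12371050419233
```

Request:
servo_tool:
  moves: "0.04 -0.05 0.02 0 0 0;0.085 -0.10 0.03 0 0 0;0.13 -0.15 0.03 0 0 0;0.17 -0.20 0.03 0 0 0;0.21 -0.25 0.03 0 0 0;0.25 -0.30 0.03 0 0 0;0.29 -0.35 0.03 0 0 0;0.33 -0.40 0.03 0 0 0"

```text
t: 1.15
ee_pos: [557.4, 192.5, 271.6]
orientation: [-1.548, 0.31, -0.31]
ft_force: [0.0, 1.0, 0.1]
width: 87.9
```

Request:
servo_tool:
  moves: "0 0 0 0 0 0;0 0 0 0 0 0;0 0 0 0 0 0"

```text
t: 1.52
ee_pos: [555.5, 195.5, 271.5]
orientation: [-1.549, 0.309, -0.308]
ft_force: [0.7, 0.8, 0.2]
width: 88.0
```

Run:
```python
from h import *
o,im=cam("wrist"); cv2.imwrite("pics/w1.png",im["pixels"][:,:,::-1]); np.savez("w1.npz",P=world(im,o),px=im["pixels"])
print(o["t"],o["ee_pos"],o["qvel"].round(3),o["ft_force"])
```

```text
1.525 [555.45673274 195.46503345 271.52441666] [ 0.008 -0.    -0.003 -0.002 -0.001 -0.003] [0.73488042 0.79788192 0.22087009]
```

View pics/w1.png

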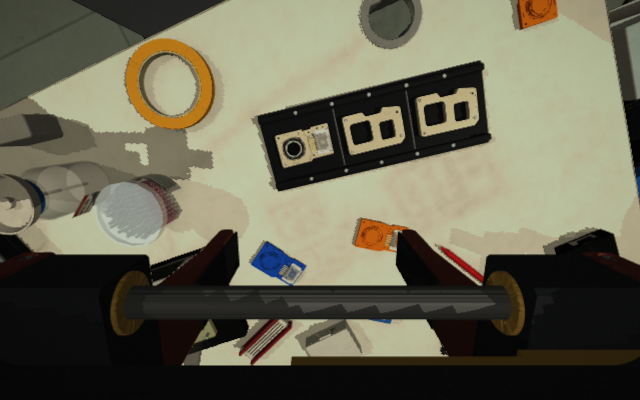

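Run:
```python
from h import *
d=np.load("w1.npz");P=d["P"];px=d["px"]
a=cv2.resize(px[50:200,245:505,::-1],None,fx=3,fy=3,interpolation=cv2.INTER_CUBIC);cv2.imwrite("pics/w1c.png",a)
Z=P[...,2];X=P[...,0];Y=P[...,1]
c=px.astype(int)
blk=(c.sum(-1)<150)&(X>420)&(X<640)&(Y>110)&(Y<460)&(Z>-10)&(Z<30)
q=P[blk][:,:2].astype(np.float32)
n,l,s,_=cv2.connectedComponentsWithStats(((X>420)&(X<640)&(Y>110)&(Y<460)&(c.sum(-1)<250)&(Z>3)).astype(np.uint8))
k=1+np.argmax(s[1:,4]); print(s[k],cv2.minAreaRect(P[l==k][:,:2].astype(np.float32)))
sand=((c[...,0]>120)&(X>420)&(X<640)&(Y>110)&(Y<460)&(Z>9)&(Z<30))
n,l,s,_=cv2.connectedComponentsWithStats(sand.astype(np.uint8))
for k in range(1,n):
    if s[k,4]>200: print(s[k],cv2.minAreaRect(P[l==k][:,:2].astype(np.float32)),np.percentile(Z[l==k],[2,50,98]))
print(np.nanmedian(Z[180:190,420:480]))
```

```text
[    0   229   640   171 77131] ((544.2651977539062, 200.47828674316406), (162.193603515625, 46.442588806152344), 67.49723052978516)
[ 417   88   62   48 1464] ((537.7880249023438, 375.18048095703125), (71.9238510131836, 47.211669921875), 79.83061218261719) [16.00041867 17.74274745 19.47234213]
[ 343  106   62   49 1405] ((523.8798828125, 284.5086364746094), (71.5752182006836, 47.219642639160156), 81.48308563232422) [16.08621443 17.76815501 19.52103235]
[ 276  123   58   45 1225] ((509.25701904296875, 196.65817260742188), (68.03546905517578, 40.689476013183594), 81.1084976196289) [11.51739463 14.72618419 19.17680217]
0.026371871411271286
```

View pics/w1c.png

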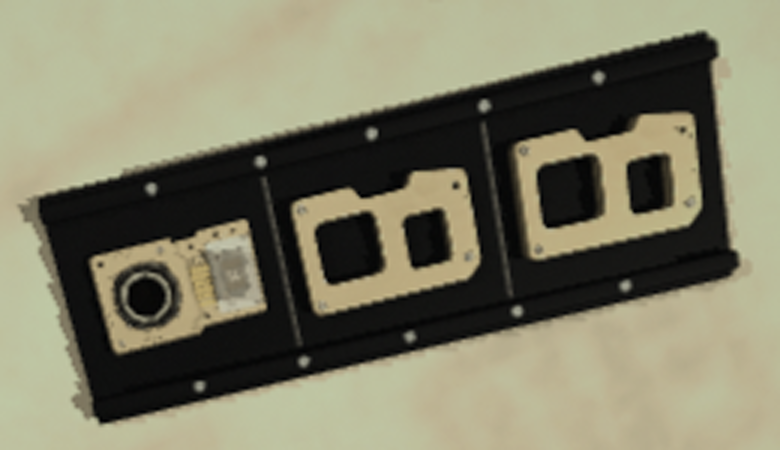

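Run:
```python
from h import *
o,im=cam("wrist")
P=world(im,o); Rt=R.from_rotvec(o["orientation"]).as_matrix(); Q=(P-np.array(o["ee_pos"]))@Rt
y=Q[...,1]; m=(np.abs(Q[...,2])<75)&(y<25)&(np.abs(Q[...,0])<40)
for lo in range(-60,25,5):
    k=m&(y>=lo)&(y<lo+5)
    for sgn in (1,-1):
        kk=k&(Q[...,2]*sgn>0)
        if kk.sum()>3: print(lo,sgn,kk.sum(),"z",np.percentile(Q[kk][:,2],[1,50,99]).round(1),"x",np.percentile(Q[kk][:,0],[1,50,99]).round(1))
# lips profile across tray near module
d=np.load("w1.npz");P=d["P"]; c=np.array([509.3,196.7]); a=np.radians(81.2)
yv=np.array([np.cos(a),np.sin(a)]); xv=np.array([yv[1],-yv[0]])
D=P[...,:2]-c; sx=D@xv; sy=D@yv
for s in range(-60,61,2):
    k=(np.abs(sy)<30)&(sx>=s)&(sx<s+2)
    print(s,k.sum(),np.percentile(P[k][:,2],[10,50,90]).round(1), d["px"][k].mean(0).round(0))
for s in range(-60,61,4):
    k=(np.abs(sx)<18)&(sy>=s)&(sy<s+4)
    print("y",s,k.sum(),np.percentile(P[k][:,2],[10,50,90]).round(1), d["px"][k].mean(0).round(0))
```

```text
-60 1 317 z [45.1 45.6 46.3] x [-9.4 -2.2  5.7]
-60 -1 376 z [-45.8 -45.2 -44.5] x [-9.4 -0.5  9. ]
-55 1 268 z [45.  45.6 46.2] x [-5.8  1.5  9.4]
-55 -1 291 z [-45.8 -45.2 -44.6] x [-6.   2.1 10.1]
-50 1 184 z [45.1 45.6 46.2] x [-2.3  4.2 10.2]
-50 -1 206 z [-45.9 -45.2 -44.7] x [-2.7  3.9 10.2]
-45 1 266 z [45.1 46.  56.9] x [-13.1 -11.8  10. ]
-45 -1 266 z [-56.7 -45.6 -44.7] x [-13.2 -11.9   9.9]
-40 1 349 z [43.8 46.3 56.6] x [-13.3 -12.2  10. ]
-40 -1 336 z [-55.9 -45.8 -43.4] x [-13.2 -12.2   9.6]
-35 1 257 z [43.7 47.4 55.9] x [-13.2 -12.4   8.2]
-35 -1 257 z [-55.7 -47.4 -43.4] x [-13.  -12.4   7.8]
-30 1 239 z [43.8 46.7 55.3] x [-13.1 -12.3  -4. ]
-30 -1 244 z [-54.8 -45.9 -43.4] x [-13.1 -12.2  -3.9]
-25 1 231 z [43.7 45.6 54.3] x [-13.  -11.6  -1.2]
-25 -1 226 z [-53.9 -45.  -43.4] x [-13.  -11.7  -1.1]
-20 1 212 z [43.6 44.7 53.8] x [-13.1 -11.2   1.3]
-20 -1 224 z [-53.4 -44.7 -43.3] x [-13.  -11.2   1.3]
-15 1 214 z [43.7 44.4 53.1] x [-13.  -10.7   4.2]
-15 -1 208 z [-52.6 -43.9 -43.4] x [-13.1 -10.    4. ]
-10 1 195 z [43.8 44.3 52.8] x [-13.1  -8.9   6.7]
-10 -1 
[... 3599 characters left out ...]
-4 617 [ 16.  349.6 351.4] [51. 49. 42.]
y 0 506 [ 14.9 349.1 351. ] [68. 65. 54.]
y 4 436 [ 13.8 348.6 350.6] [70. 67. 55.]
y 8 350 [ 12.8 348.1 350.2] [78. 73. 58.]
y 12 235 [ 12.9 346.5 349.3] [84. 80. 64.]
y 16 110 [ 12.5  17.7 347.7] [133. 128. 107.]
y 20 93 [12.4 16.7 18.7] [152. 145. 121.]
y 24 89 [12.5 16.3 18.9] [153. 147. 123.]
y 28 93 [12.5 16.5 18.3] [166. 160. 135.]
y 32 88 [ 8.9 12.1 14.4] [93. 88. 71.]
y 36 90 [ 8.1  9.2 10.5] [16. 16. 15.]
y 40 90 [ 8.2  9.2 10.1] [24. 24. 22.]
y 44 92 [ 8.3  9.3 10.4] [36. 35. 31.]
y 48 91 [ 8.3  9.2 10.4] [ 9. 10.  9.]
y 52 108 [ 9.2 17.  18.5] [136. 124.  93.]
y 56 98 [16.7 17.8 18.9] [175. 161. 122.]
y 60 77 [ 8.4 10.3 18.3] [83. 77. 60.]
```

Request:
servo_tool:
  moves: "-0.008 -0.035 0 0 0 -10;-0.017 -0.072 0 0 0 -20;-0.026 -0.11 0 0 0 -30;-0.035 -0.147 0 0 0 -40;-0.044 -0.185 0 0 0 -50;-0.052 -0.222 0 0 0 -60;-0.061 -0.26 0 0 0 -70;-0.07 -0.3 0 0 0 -80"

```text
t: 2.62
ee_pos: [486.1, -105.8, 271.9]
orientation: [-1.094, 1.372, -1.373]
ft_force: [0.1, 0.1, -0.4]
width: 88.1
```

Request:
servo_tool:
  moves: "-0.008 -0.035 0 0 0 -10;-0.016 -0.07 0 0 0 -20;-0.024 -0.105 0 0 0 -30;-0.032 -0.14 0 0 0 -40;-0.04 -0.175 0 0 0 -50;-0.048 -0.205 0 0 0 -58;-0.055 -0.225 0 0 0 -65.5;-0.055 -0.225 0 0 0 -65.5"

```text
t: 3.62
ee_pos: [431.5, -330.8, 271.7]
orientation: [-0.22, 2.112, -2.112]
ft_force: [0.8, 0.8, -0.4]
width: 87.8
```

Request:
servo_tool:
  moves: "0 0 0 0 0 0;0 0 0 0 0 0"

```text
t: 3.88
ee_pos: [431.8, -329.6, 271.7]
orientation: [-0.222, 2.111, -2.11]
ft_force: [0.0, 0.8, 0.2]
width: 88.2
```

Run:
```python
from h import *
o,im=cam("wrist"); cv2.imwrite("pics/w2.png",im["pixels"][:,:,::-1]); np.savez("w2.npz",P=world(im,o),px=im["pixels"])
print(o["t"],o["ee_pos"],o["qvel"].round(3),o["ft_force"],o["qpos"]); M=R.from_rotvec(o["orientation"]).as_matrix(); print(np.degrees(np.arctan2(M[1,2],M[0,2])),M.round(3))
```

```text
3.875 [ 431.77620425 -329.62682849  271.71558381] [-0.003 -0.001 -0.002 -0.002 -0.     0.003] [0.02426211 0.7866171  0.17407377] [-6.74026264e-01  2.67965753e-01  1.78380831e+00  1.74705988e-04
  1.08994350e+00  6.86745847e-01]
-77.97112914114761 [[-0.978 -0.     0.208]
 [-0.208  0.    -0.978]
 [-0.    -1.    -0.   ]]
```

View pics/w2.png

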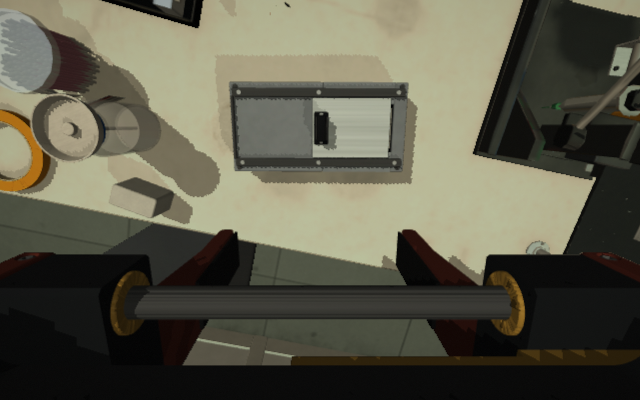

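```bash
cat > m.py <<'E'
from h import *
def stn(f):
    d=np.load(f);P=d["P"];px=d["px"]; X,Y,Z=P[...,0],P[...,1],P[...,2]
    A=(X>400)&(X<600)&(Y<-190)&(Y>-460)
    m=A&(Z>40)&(Z<60); r=cv2.minAreaRect(P[m][:,:2].astype(np.float32)); print("stn",r)
    rl=A&(Z>50.5)&(Z<54); print("rails",cv2.minAreaRect(P[rl][:,:2].astype(np.float32)))
    t=A&(Z>64)&(Z<80); print("tab",cv2.minAreaRect(P[t][:,:2].astype(np.float32)),P[t].mean(0),np.median(Z[t]),t.sum())
    return P,px,A
E
python3 - <<'E'
from m import *
P,px,A=stn("w2.npz")
a=cv2.resize(px[70:185,220:420,::-1],None,fx=3.9,fy=3.9,interpolation=cv2.INTER_CUBIC);cv2.imwrite("pics/w2c.png",a)
c=np.array([495.6,-315.7]);th=np.radians(11.9);xv=np.array([np.cos(th),np.sin(th)]);yv=np.array([-xv[1],xv[0]])
D=P[...,:2]-c;sx=D@xv;sy=D@yv
for s in range(-104,104,2):
    k=A&(np.abs(sx)<22)&(sy>=s)&(sy<s+2)
    if s<-60 or -30<s<20: print(s,np.percentile(P[k][:,2],[10,50,90]).round(1),px[k].mean(0).round(0))
E
```

```text
stn ((492.7744140625, -317.2923889160156), (99.79100036621094, 200.3751678466797), 11.914375305175781)
rails ((492.934814453125, -316.36383056640625), (84.82681274414062, 193.8343048095703), 12.057960510253906)
tab ((493.3133850097656, -320.059814453125), (27.218236923217773, 10.843186378479004), 12.004737854003906) [ 493.60846371 -319.95805791   71.39731607] 71.4864039881794 287Traceback (most recent call last):
  File "<stdin>", line 8, in <module>
    return _quantile_unchecked(
        a, q, axis, out, overwrite_input, method, keepdims, weights)
    return _ureduce(a,
                    func=_quantile_ureduce_func,
    ...<5 lines>...
                    overwrite_input=overwrite_input,
                    method=method)
    r = func(a, **kwargs)
    result = _quantile(arr,
                       quantiles=q,
    ...<2 lines>...
                       out=out,
                       weights=wgt)
    slices_having_nans = np.isnan(arr[-1, ...])
                                  ~~~^^^^^^^^^
IndexError: index -1 is out of bounds for axis 0 with size 0
```

View pics/w2c.png

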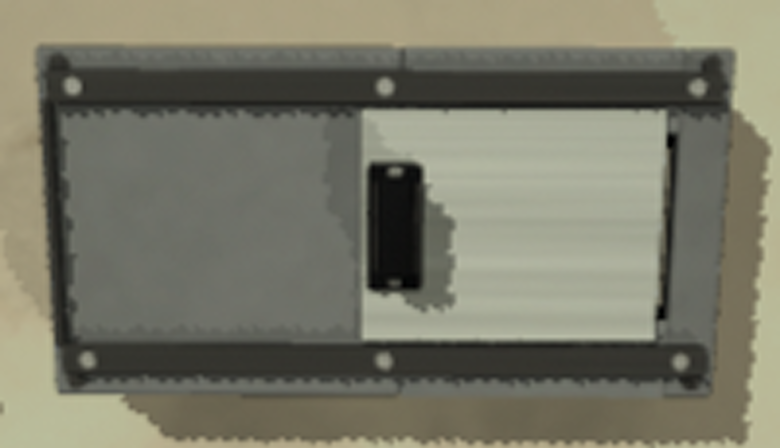

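Request:
servo_tool:
  moves: "0.02 0.003 -0.03 0 0 0;0.04 0.006 -0.07 0 0 0;0.061 0.0097 -0.11 0 0 0;0.0615 0.0097 -0.15 0 0 0;0.0615 0.0097 -0.18 0 0 0;0.0615 0.0097 -0.192 0 0 0;0.0615 0.0097 -0.1995 0 0 0;0.0615 0.0097 -0.1995 0 0 0"
  hand: 130

```text
t: 4.92
ee_pos: [493.3, -321.1, 72.7]
orientation: [-0.219, 2.111, -2.112]
ft_force: [0.4, -0.3, -0.0]
width: 42.8
```

Run:
```python
from h import *
o,im=cam("wrist"); cv2.imwrite("pics/w3.png",im["pixels"][:,:,::-1])
print(o["t"],o["ee_pos"],o["width"],o["ft_force"])
o,im=cam("scene"); cv2.imwrite("pics/s3.png",cv2.resize(im["pixels"][200:330,330:490,::-1],None,fx=4,fy=4))
```

```text
4.925 [ 493.2545402  -321.06540781   72.67726423] 42.84286573299297 [ 0.42647899 -0.29664577 -0.03726657]
```

View pics/w3.png

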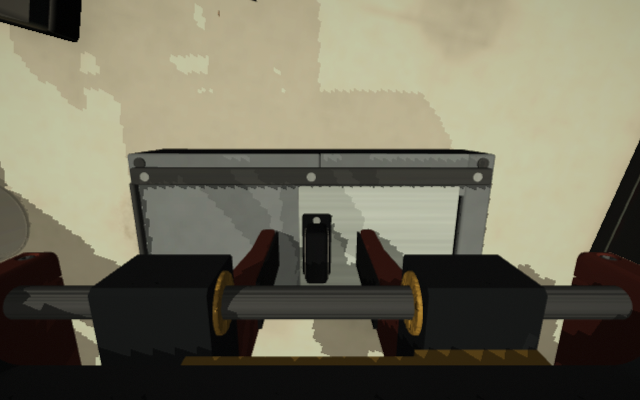

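View pics/s3.png

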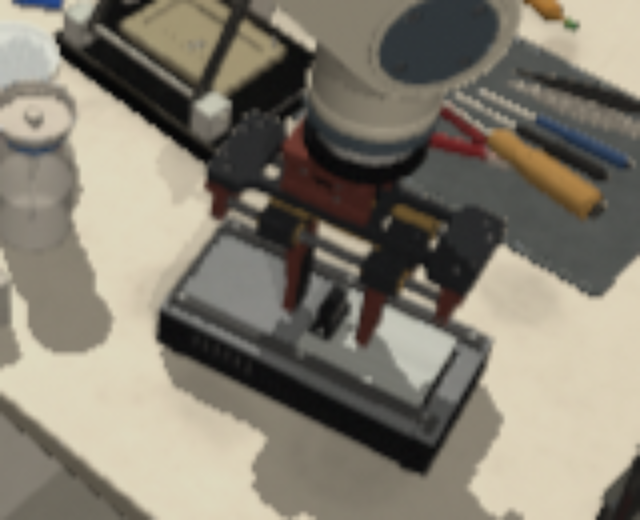

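Request:
servo_tool:
  moves: "0 0 0 0 0 0;0 0 0 0 0 0;0 0 0 0 0 0;0 0 0 0 0 0;0 0 0 0 0 0"
  hand: 255

```text
t: 5.65
ee_pos: [493.1, -321.2, 72.7]
orientation: [-0.219, 2.111, -2.112]
ft_force: [-1.1, 0.5, 5.1]
width: 10.6
```

Request:
servo_tool:
  moves: "-0.0021 0.0098 0 0 0 0;-0.0052 0.0245 0 0 0 0;-0.0083 0.039 0 0 0 0;-0.0114 0.0538 0 0 0 0;-0.0135 0.0636 0 0 0 0;-0.0156 0.0734 0 0 0 0;-0.0166 0.0783 0 0 0 0;-0.0166 0.0783 0 0 0 0"

```text
t: 6.65
ee_pos: [476.5, -241.9, 72.7]
orientation: [-0.219, 2.112, -2.112]
ft_force: [-0.4, 1.6, 7.6]
width: 10.8
```

Request:
servo_tool:
  moves: "-0.0004 0.002 0 0 0 0;-0.0008 0.0039 0 0 0 0;-0.0008 0.0039 0 0 0 0"

```text
t: 7.02
ee_pos: [475.8, -238.5, 72.7]
orientation: [-0.219, 2.111, -2.112]
ft_force: [-1.0, 0.2, 6.3]
width: 11.1
```

Request:
servo_tool:
  moves: "-0.0004 0.002 0 0 0 0;-0.0008 0.0039 0 0 0 0;-0.0008 0.0039 0 0 0 0"

```text
t: 7.4
ee_pos: [475.9, -238.1, 72.7]
orientation: [-0.218, 2.104, -2.117]
ft_force: [-1.5, -20.8, -2.6]
width: 10.6
```

Request:
servo_tool:
  moves: "-0.0004 0.002 0 0 0 0;-0.0006 0.0029 0 0 0 0;-0.0006 0.0029 0 0 0 0"

```text
t: 7.78
ee_pos: [475.9, -237.7, 72.7]
orientation: [-0.217, 2.099, -2.12]
ft_force: [-3.5, -35.2, -9.3]
width: 10.8
```

Request:
servo_tool:
  moves: "0.0006 -0.003 0 0 0 0;0.0013 -0.0063 0 0 0 0;0.0013 -0.0063 0 0 0 0"

```text
t: 8.15
ee_pos: [475.8, -238.6, 72.7]
orientation: [-0.218, 2.111, -2.113]
ft_force: [0.1, -1.3, 7.2]
width: 11.0
```

Request:
servo_tool:
  moves: "0 0 0 0 0 0;0 0 0 0 0 0;0 0 0 0 0 0;0 0 0.02 0 0 0;0 0 0.06 0 0 0;0 0 0.10 0 0 0;0 0 0.15 0 0 0;0 0 0.2 0 0 0"
  hand: 110

```text
t: 9.15
ee_pos: [474.9, -237.4, 273.3]
orientation: [-0.221, 2.113, -2.112]
ft_force: [1.1, -0.7, 0.0]
width: 50.1
```

Request:
servo_tool:
  moves: "-0.02 -0.01 0 0 0 0;-0.04 -0.03 0 0 0 0;-0.045 -0.05 0 0 0 0;-0.045 -0.05 0 0 0 0;-0.045 -0.05 0 0 0 0"

```text
t: 9.78
ee_pos: [429.9, -287.5, 271.2]
orientation: [-0.221, 2.114, -2.111]
ft_force: [0.2, -0.1, 0.1]
width: 49.9
```

Run:
```python
from m import *
o,im=cam("wrist"); np.savez("w4.npz",P=world(im,o),px=im["pixels"]); cv2.imwrite("pics/w4.png",im["pixels"][:,:,::-1])
print(o["t"],o["ee_pos"],o["width"],o["ft_force"])
stn("w4.npz")
o,im=cam("top"); np.savez("t4.npz",P=world(im,o),px=im["pixels"]);stn("t4.npz")
```

```text
9.775 [ 429.87797686 -287.48372643  271.24355357] 49.86369504685811 [ 0.18008445 -0.06436331  0.12650787]
stn ((493.17181396484375, -317.4095458984375), (99.5115966796875, 200.19100952148438), 11.897359848022461)
rails ((492.8466491699219, -316.39215087890625), (85.49535369873047, 193.99595642089844), 11.84823989868164)
tab ((478.697265625, -248.9779510498047), (27.484785079956055, 12.111315727233887), 11.215211868286133) [ 478.98710268 -249.10809325   71.22305576] 71.47021983029822 309
stn ((495.8226623535156, -316.4794921875), (99.90019226074219, 201.9092254638672), 11.982666969299316)
rails ((498.9998779296875, -313.73199462890625), (91.13410949707031, 194.83074951171875), 12.72216510772705)
tab ((481.1813659667969, -247.76739501953125), (26.66771697998047, 11.880431175231934), 10.893031120300293) [ 481.16428294 -246.99911362   70.9425597 ] 71.28518854585127 44
```

View pics/w4.png

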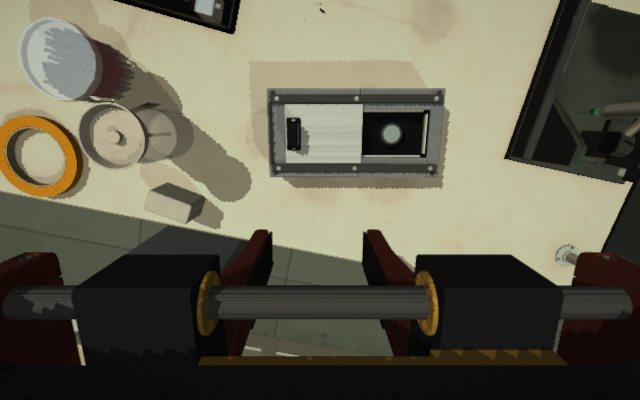

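Request:
servo_tool:
  moves: "0.02 0.02 -0.03 0 0 0;0.04 0.04 -0.07 0 0 0;0.047 0.0485 -0.11 0 0 0;0.047 0.0485 -0.15 0 0 0;0.047 0.0485 -0.18 0 0 0;0.047 0.0485 -0.192 0 0 0;0.047 0.0485 -0.1985 0 0 0;0.047 0.0485 -0.1985 0 0 0"

```text
t: 10.88
ee_pos: [477.8, -239.9, 74.2]
orientation: [-0.219, 2.111, -2.112]
ft_force: [0.2, 0.4, 0.6]
width: 49.9
```

Request:
servo_tool:
  moves: "-0.0015 0.007 0 0 0 0;-0.0025 0.012 0 0 0 0;-0.0033 0.0155 0 0 0 0;-0.0039 0.0185 0 0 0 0;-0.0039 0.0185 0 0 0 0"

```text
t: 11.5
ee_pos: [473.4, -221.0, 73.7]
orientation: [-0.22, 2.112, -2.112]
ft_force: [0.6, -0.6, -1.0]
width: 49.9
```

Request:
servo_tool:
  moves: "-0.0004 0.002 0 0 0 0;-0.0008 0.004 0 0 0 0;-0.0008 0.004 0 0 0 0"

```text
t: 11.88
ee_pos: [473.1, -218.9, 73.6]
orientation: [-0.219, 2.109, -2.114]
ft_force: [-0.5, -10.2, -4.3]
width: 49.9
```

Request:
servo_tool:
  moves: "-0.0004 0.002 0 0 0 0;-0.0006 0.003 0 0 0 0;-0.0006 0.003 0 0 0 0"

```text
t: 12.25
ee_pos: [473.1, -218.4, 73.5]
orientation: [-0.218, 2.104, -2.117]
ft_force: [-1.8, -26.6, -11.3]
width: 50.0
```

Request:
servo_tool:
  moves: "0.001 -0.005 0 0 0 0;0.0025 -0.012 0 0 0 0;0.0025 -0.012 0 0 0 0;0.0025 -0.012 0.03 0 0 0;0.0025 -0.012 0.08 0 0 0;0.0025 -0.012 0.13 0 0 0;0.0025 -0.012 0.17 0 0 0;0.0025 -0.012 0.2 0 0 0"

```text
t: 13.25
ee_pos: [474.8, -225.8, 275.7]
orientation: [-0.219, 2.111, -2.112]
ft_force: [0.6, -0.0, -1.3]
width: 49.9
```

Request:
servo_tool:
  moves: "-0.025 -0.025 0 0 0 0;-0.042 -0.06 0 0 0 0;-0.042 -0.06 0 0 0 0;-0.042 -0.06 0 0 0 0"

```text
t: 13.75
ee_pos: [432.6, -285.6, 273.5]
orientation: [-0.22, 2.113, -2.112]
ft_force: [0.0, 0.9, 0.3]
width: 50.2
```

Run:
```python
from m import *
o,im=cam("wrist"); np.savez("w5.npz",P=world(im,o),px=im["pixels"]); cv2.imwrite("pics/w5.png",im["pixels"][:,:,::-1])
print(o["t"],o["ee_pos"],o["width"],o["ft_force"])
P,px,A=stn("w5.npz")
c=np.array([493.,-317]);th=np.radians(11.95);xv=np.array([np.cos(th),np.sin(th)]);yv=np.array([-xv[1],xv[0]])
D=P[...,:2]-c;sx=D@xv;sy=D@yv
k=A&(P[...,2]<36)&(P[...,2]>-10)&(np.abs(sx)<40)&(np.abs(sy)<95)
print("window hole",[np.percentile(v[k],[0.5,50,99.5]).round(1) for v in (sx,sy)])
for s in range(-92,12,2):
    q=A&(np.abs(sx)<22)&(sy>=s)&(sy<s+2)
    print(s,np.percentile(P[q][:,2],[10,50,90]).round(1),end=' ')
```

```text
13.75 [ 432.62889386 -285.60689714  273.50166684] 50.22194421983237 [0.03189845 0.87546949 0.29107194]
stn ((493.4818420410156, -317.23052978515625), (99.34274291992188, 200.2806854248047), 11.814362525939941)
rails ((493.31451416015625, -316.27996826171875), (85.2248306274414, 193.72409057617188), 11.856688499450684)
tab ((476.4151611328125, -238.009765625), (27.779478073120117, 12.343491554260254), 11.429725646972656) [ 476.91858829 -238.35510045   71.2170162 ] 71.43659626203927 304
window hole [array([-25.4,  -0. ,  24.9]), array([-85.8, -47. ,  -9.7])]
-92 [45.4 46.4 47.5] -90 [45.6 46.4 47.5] -88 [43.9 46.1 47.2] -86 [20.4 38.2 45.5] -84 [20.1 31.7 37.7] -82 [19.4 20.3 20.9] -80 [19.4 20.5 21.4] -78 [19.3 20.5 21.7] -76 [19.2 20.5 21.5] -74 [19.4 20.2 21.5] -72 [19.4 20.3 21.1] -70 [19.5 20.3 21.3] -68 [19.3 20.2 21.2] -66 [19.2 20.3 21.1] -64 [19.5 20.6 21.2] -62 [19.5 20.6 28.8] -60 [19.7 21.4 28.8] -58 [19.9 27.2 34.2] -56 [20.3 29.4 35.4] -54 [20.2 32.1 35.4] -52 [20.5 34.1 35.6] -50 [20.3 34.3 35.5] -48 [20.3 34.2 35.7] -46 [20.4 34.6 35.8] -44 [20.8 34.1 35.4] -42 [20.  33.3 35.2] -40 [19.6 33.1 35.2] -38 [ 20.   34.1 340.3] -36 [ 21.4 339.4 345.3] -34 [ 21.  339.5 347.2] -32 [ 21.3 343.1 349.6] -30 [ 21.3 344.6 351.2] -28 [ 19.5  20.7 342. ] -26 [19.1 20.2 21.1] -24 [19.3 20.3 21.6] -22 [19.3 20.2 21.3] -20 [19.7 20.5 21.3] -18 [19.4 20.4 21.4] -16 [19.2 20.5 21.4] -14 [19.2 20.5 21.3] -12 [19.2 20.  21.5] -10 [19.5 20.8 21.5] -8 [340.1 351.9 358.4] -6 [340.2 352.3 358.7] -4 [ 47.  351.1 358.8] -2 [ 46.8 351.9 358.9] 0 [ 46.8 351.4 358.5] 2 [ 50.6 351.4 358.7] 4 [ 50.6 352.2 358.7] 6 [ 50.4 351.6 358.8] 8 [ 50.3 351.2 358.8] 10 [ 50.5 351.8 358.7]
```

View pics/w5.png

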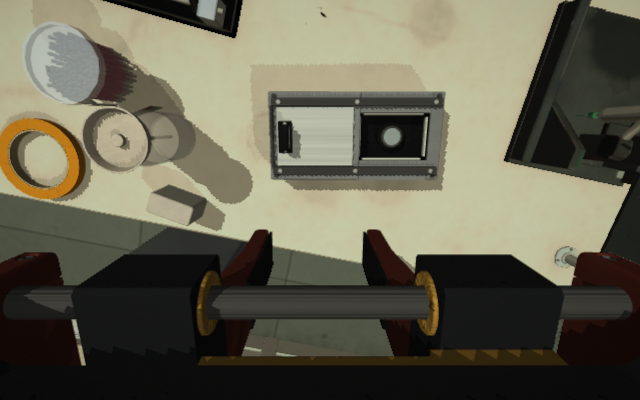

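Run:
```python
from h import *
for f in ("t4.npz","w1.npz"):
    d=np.load(f);P=d["P"];c=d["px"].astype(int);X,Y,Z=P[...,0],P[...,1],P[...,2]
    th=90 if f[0]=='t' else 120
    sand=((c[...,0]>th)&(X>440)&(X<590)&(Y>130)&(Y<430)&(Z>9)&(Z<30))
    n,l,s,_=cv2.connectedComponentsWithStats(sand.astype(np.uint8))
    for k in range(1,n):
        if s[k,4]>100: print(f,s[k,4],cv2.minAreaRect(P[l==k][:,:2].astype(np.float32)))
    A=(X>400)&(X<620)&(Y>0)&(Y<480)
    # tape/ tub
    t=(X>430)&(X<570)&(Y<45)&(Y>-55)&(Z>72)&(Z<90); print("tub",cv2.minAreaRect(P[t][:,:2].astype(np.float32)))
    dark=((c.sum(-1)<150)&(X>440)&(X<610)&(Y>120)&(Y<450)&(Z>-5)&(Z<20))
    n,l,s,_=cv2.connectedComponentsWithStats(dark.astype(np.uint8)); k=1+np.argmax(s[1:,4]); print("tray",cv2.minAreaRect(P[l==k][:,:2].astype(np.float32)))
```

```text
t4.npz 289 ((540.0887451171875, 376.834228515625), (75.5281982421875, 49.34333419799805), 80.59998321533203)
t4.npz 285 ((526.81103515625, 284.282958984375), (73.00955200195312, 49.50873565673828), 79.03608703613281)
t4.npz 264 ((510.1883850097656, 197.0663299560547), (67.3407974243164, 42.63280487060547), 83.85393524169922)
tub ((503.9504699707031, -8.065433502197266), (74.61820220947266, 74.07015991210938), 71.69416809082031)
tray ((525.1451416015625, 285.689208984375), (276.1315612792969, 93.00069427490234), 80.89217376708984)
w1.npz 1464 ((537.7880249023438, 375.18048095703125), (71.9238510131836, 47.211669921875), 79.83061218261719)
w1.npz 1405 ((523.8798828125, 284.5086364746094), (71.5752182006836, 47.219642639160156), 81.48308563232422)
w1.npz 1225 ((509.25701904296875, 196.65817260742188), (68.03546905517578, 40.689476013183594), 81.1084976196289)
tub ((501.3278503417969, -8.102542877197266), (76.62449645996094, 75.3900375366211), 67.47216796875)
tray ((524.0816040039062, 284.6370544433594), (281.5141906738281, 99.15533447265625), 80.89015197753906)
```

Request:
servo_tool:
  moves: "0.008 0.05 0 0 0 9;0.016 0.1 0 0 0 18;0.024 0.15 0 0 0 27;0.032 0.2 0 0 0 36;0.04 0.25 0 0 0 45;0.048 0.3 0 0 0 54;0.056 0.35 0 0 0 63;0.064 0.4 0 0 0 69"

```text
t: 14.8
ee_pos: [496.3, 116.6, 273.7]
orientation: [-1.133, 1.322, -1.321]
ft_force: [0.6, -0.1, 0.3]
width: 49.9
```

Request:
servo_tool:
  moves: "0.002 0.016 -0.03 0 0 0;0.002 0.016 -0.073 0 0 0;0.002 0.016 -0.073 0 0 0;0.002 0.016 -0.073 0 0 0"

```text
t: 15.3
ee_pos: [499.0, 130.3, 201.7]
orientation: [-1.129, 1.325, -1.325]
ft_force: [0.4, 0.1, -0.2]
width: 49.7
```

Run:
```python
from h import *
o,im=cam("wrist"); P=world(im,o);px=im["pixels"];np.savez("w6.npz",P=P,px=px); cv2.imwrite("pics/w6.png",px[:,:,::-1])
M=R.from_rotvec(o["orientation"]).as_matrix()
print(o["t"],o["ee_pos"],o["width"],o["ft_force"],np.degrees(np.arctan2(M[1,2],M[0,2])),o["qpos"].round(2))
c=px.astype(int);X,Y,Z=P[...,0],P[...,1],P[...,2]
sand=((c[...,0]>110)&(X>440)&(X<590)&(Y>130)&(Y<430)&(Z>9)&(Z<30))
n,l,s,_=cv2.connectedComponentsWithStats(sand.astype(np.uint8))
for k in range(1,n):
    if s[k,4]>100: print(s[k],cv2.minAreaRect(P[l==k][:,:2].astype(np.float32)))
```

```text
15.3 [499.04305996 130.2710665  201.67105112] 49.734354575190224 [ 0.40486958  0.05989095 -0.24125566] -9.09329141239125 [0.23 0.32 1.9  0.   0.92 0.39]
[ 295    0   50   69 2018] ((523.472900390625, 278.41357421875), (59.529563903808594, 47.83648681640625), 80.95457458496094)
[ 298   90   41   68 1981] ((509.60113525390625, 197.2135467529297), (67.68956756591797, 40.987449645996094), 81.73098754882812)
```

View pics/w6.png

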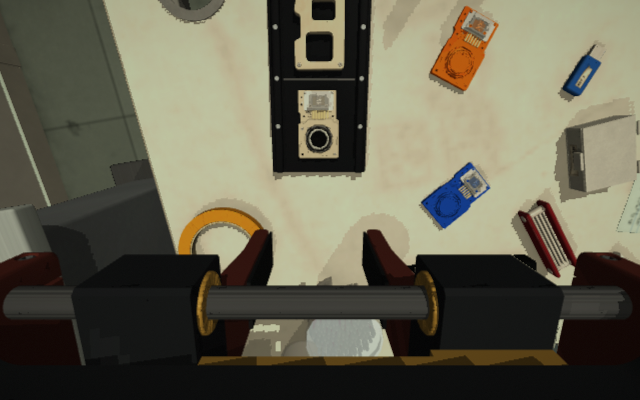

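Request:
servo_tool:
  moves: "0.0055 0.035 -0.03 0 0 0;0.0105 0.0667 -0.07 0 0 0;0.0105 0.0667 -0.11 0 0 0;0.0105 0.0667 -0.13 0 0 0;0.0105 0.0667 -0.145 0 0 0;0.0105 0.0667 -0.155 0 0 0;0.0105 0.0667 -0.155 0 0 0"

```text
t: 16.23
ee_pos: [509.4, 196.4, 45.9]
orientation: [-1.129, 1.326, -1.326]
ft_force: [-1.0, -0.8, 0.5]
width: 50.0
```

Run:
```python
from h import *
o,im=cam("wrist"); cv2.imwrite("pics/w7.png",im["pixels"][:,:,::-1])
print(o["t"],o["ee_pos"],o["width"],o["ft_force"])
o,im=cam("scene"); cv2.imwrite("pics/s7.png",cv2.resize(im["pixels"][110:240,210:370,::-1],None,fx=4,fy=4))
```

```text
16.225 [509.3689742  196.36742808  45.86875116] 49.97171263543428 [-0.96666971 -0.75215014  0.47305185]
```

View pics/w7.png

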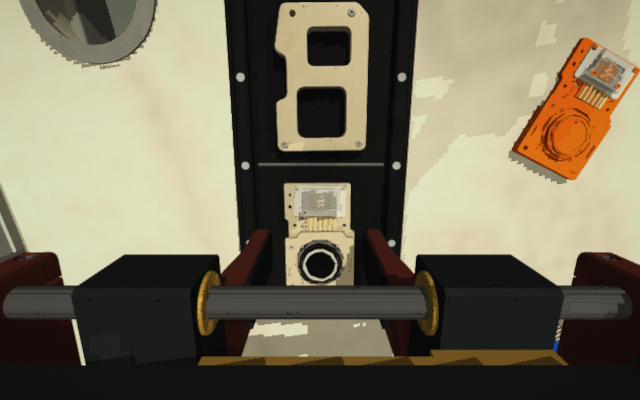

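View pics/s7.png

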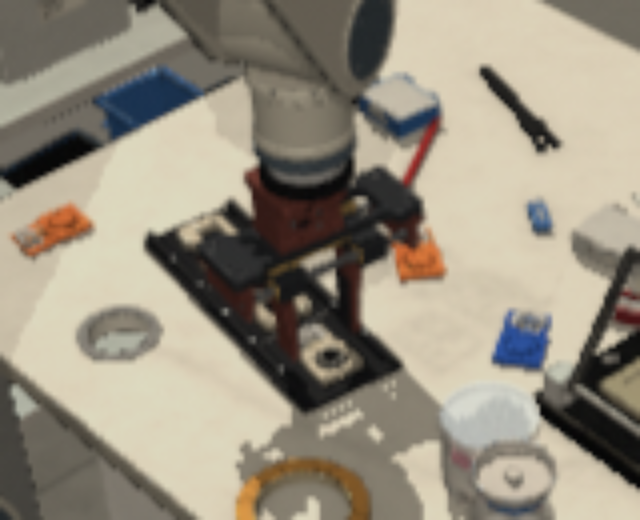

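Request:
servo_tool:
  moves: "0 0 -0.006 0 0 0;0 0 -0.012 0 0 0;0 0 -0.016 0 0 0;0 0 -0.016 0 0 0"

```text
t: 16.82
ee_pos: [508.8, 196.4, 29.2]
orientation: [-1.131, 1.326, -1.325]
ft_force: [0.6, 0.4, -0.3]
width: 49.7
```

Request:
servo_tool:
  moves: "0 0 0 0 0 0;0 0 0 0 0 0;0 0 0 0 0 0;0 0 0 0 0 0;0 0 0 0 0 0"
  hand: 255

```text
t: 17.45
ee_pos: [509.1, 196.4, 29.7]
orientation: [-1.13, 1.326, -1.325]
ft_force: [0.5, 0.1, -0.1]
width: 41.2
```

Request:
servo_tool:
  moves: "0 0 0.005 0 0 0;0 0 0.015 0 0 0;0 0 0.03 0 0 0;0 0 0.03 0 0 0"

```text
t: 17.95
ee_pos: [510.2, 196.8, 61.4]
orientation: [-1.127, 1.324, -1.326]
ft_force: [-0.4, 0.3, -0.2]
width: 41.2
```

Run:
```python
from h import *
o,im=cam("wrist"); cv2.imwrite("pics/w8.png",im["pixels"][:,:,::-1]);np.savez("w8.npz",P=world(im,o),px=im["pixels"],e=o["ee_pos"],r=o["orientation"])
print(o["t"],o["ee_pos"],o["width"],o["ft_force"])
```

```text
17.95 [510.20851944 196.84868814  61.41723055] 41.19383024503233 [-0.4327291   0.32449636 -0.24737765]
```

View pics/w8.png

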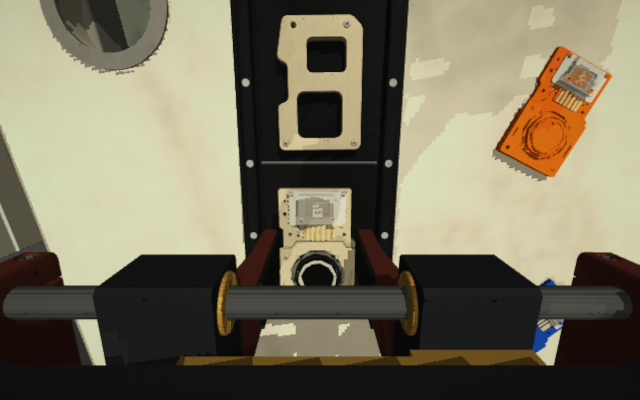

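```bash
cat > hold.py <<'E'
from h import *
def hold(f,zb):
    d=np.load(f);P=d["P"];c=d["px"].astype(int);Rt=R.from_rotvec(d["r"]).as_matrix();Q=(P-d["e"])@Rt
    m=(np.abs(Q[...,2])<23)&(Q[...,1]>3)&(Q[...,1]<20)&(Q[...,0]>-45)&(Q[...,0]<45)
    q=Q[m]; print("n",m.sum(),"x",np.percentile(q[:,0],[0.5,99.5]),"z",np.percentile(q[:,2],[1,99]))
    s=m&(c[...,0]>120)&(c[...,0]-c[...,2]>25)   # board
    p=Q[s]; A=np.c_[p[:,0],p[:,2],np.ones(len(p))]
    for _ in range(5):
        k,*_r=np.linalg.lstsq(A,p[:,1],rcond=None); e=p[:,1]-A@k; g=np.abs(e)<1.5*np.std(e)+.2; A,p=A[g],p[g]
    print("board top y =",k.round(4),"n",len(p),"x range",p[:,0].min(),p[:,0].max())
    e=q[q[:,0]<-15]; print("end",cv2.minAreaRect(Q[s][:,[0,2]].astype(np.float32)))
E
python3 -c "
from hold import *
hold('w8.npz',0)"
```

```text
n 7353 x [-34.59918866  19.00894857] z [-21.51247604  19.73790247]
board top y = [-5.41000e-02 -1.06000e-02  1.48904e+01] n 3168 x range -34.90402633491428 19.660682730053892
end ((-7.410722732543945, -1.5861015319824219), (54.957096099853516, 40.60710144042969), 0.0655556172132492)
```

Run:
```python
from h import *
def prof(f,c0,a,z0=None):
    d=np.load(f);P=d["P"];c=d["px"].astype(int)
    yv=np.array([np.cos(a),np.sin(a)]);xv=np.array([yv[1],-yv[0]])
    D=P[...,:2]-c0;sx=D@xv;sy=D@yv
    sand=(c[...,0]>120)&(c[...,0]-c[...,2]>25)&(P[...,2]<120)&(np.abs(sx)<20)
    for s in range(-34,35,4):
        k=sand&(sy>=s)&(sy<s+4)
        if k.sum()>5: print(s,k.sum(),np.percentile(P[k][:,2],[10,50,90]).round(1))
a=np.radians(81.2)
prof("w6.npz",np.array([509.5,197.]),a); print(); prof("w8.npz",np.array([510.2,197.5]),a)
d=np.load("w8.npz");print(d["e"])
```

```text
-34 149 [14.4 15.2 16.2]
-30 102 [14.1 15.2 16.1]
-26 67 [14.3 15.2 16.7]
-22 54 [13.8 15.  16.2]
-18 53 [13.  15.1 16.5]
-14 50 [13.2 15.1 16.3]
-10 61 [14.4 15.2 16.3]
-6 79 [14.3 15.2 16.8]
-2 130 [13.8 15.2 16.2]
2 146 [12.5 14.7 16. ]
6 135 [11.9 13.2 15. ]
10 131 [11.7 13.3 14.8]
14 61 [11.7 13.3 17.6]
18 97 [12.5 16.2 18.5]
22 82 [12.3 15.8 17.8]
26 76 [12.  16.1 18.6]
30 121 [12.1 13.5 17.6]

-22 66 [45.3 46.7 47.5]
-18 132 [46.  47.4 51.4]
-14 149 [45.7 47.  51.1]
-10 210 [46.3 47.2 51.2]
-6 275 [46.4 47.1 51.1]
-2 410 [45.9 46.9 47.7]
2 538 [44.  46.4 47.6]
6 427 [43.9 45.1 46.6]
10 440 [43.8 45.1 46.8]
14 365 [44.2 46.  50.1]
18 453 [44.5 49.2 50.5]
22 473 [44.3 48.1 50.2]
26 475 [44.3 48.3 50.2]
30 603 [43.9 45.6 50. ]
34 27 [43.8 44.2 45.1]
[510.20851944 196.84868814  61.41723055]
```

Request:
servo_tool:
  moves: "0 0 0.02 0 0 0;0 0 0.05 0 0 0;0 0 0.085 0 0 0;0 0 0.12 0 0 0;0 0 0.155 0 0 0;0 0 0.185 0 0 0;0 0 0.205 0 0 0;0 -0.01 0.205 0 0 0"

```text
t: 19.0
ee_pos: [509.8, 186.7, 265.9]
orientation: [-1.127, 1.323, -1.325]
ft_force: [0.4, 0.4, -1.3]
width: 41.0
```

Request:
servo_tool:
  moves: "0 -0.02 0 0 0 0;0 -0.05 0 0 0 1;0 -0.085 0 0 0 3;0 -0.12 0 0 0 5;0 -0.155 0 0 0 7;0 -0.19 0 0 0 9;0 -0.225 0 0 0 11;0 -0.26 0 0 0 12"

```text
t: 20.0
ee_pos: [507.6, -75.7, 263.2]
orientation: [-1.234, 1.174, -1.171]
ft_force: [0.6, 1.2, -0.9]
width: 41.0
```

Request:
servo_tool:
  moves: "-0.001 -0.035 0 0 0 1;-0.002 -0.07 0 0 0 3;-0.003 -0.105 0 0 0 4;-0.004 -0.14 0 0 0 5;-0.005 -0.175 0 0 0 6;-0.006 -0.21 0 0 0 7;-0.007 -0.245 0 0 0 8;-0.0077 -0.27 0 0 0 9"

```text
t: 21.0
ee_pos: [499.4, -345.5, 262.8]
orientation: [-1.3, 1.058, -1.054]
ft_force: [-0.4, 0.5, -0.3]
width: 40.8
```

Request:
servo_tool:
  moves: "0 -0.01 0 0 0 0;0 -0.0185 0 0 0 0;0 -0.0185 0 0 0 0;0 -0.0185 0 0 0 0"

```text
t: 21.5
ee_pos: [501.4, -361.4, 264.6]
orientation: [-1.3, 1.055, -1.054]
ft_force: [-0.3, 0.3, -0.3]
width: 41.1
```

Run:
```python
from hold import *
o,im=cam("wrist"); cv2.imwrite("pics/w9.png",im["pixels"][:,:,::-1]);np.savez("w9.npz",P=world(im,o),px=im["pixels"],e=o["ee_pos"],r=o["orientation"])
M=R.from_rotvec(o["orientation"]).as_matrix();print(M.round(4))
print(o["t"],o["ee_pos"],o["width"],o["ft_force"],np.degrees(np.arctan2(M[1,2],M[0,2])))
hold("w9.npz",0)
```

```text
[[ 2.064e-01 -2.000e-04  9.785e-01]
 [-9.785e-01  4.000e-04  2.064e-01]
 [-4.000e-04 -1.000e+00 -2.000e-04]]
21.5 [ 501.40747276 -361.35339338  264.58375362] 41.105675316380946 [-0.30060233  0.3284811  -0.34553275] 11.912606105035305
n 7347 x [-35.02862324  18.59182586] z [-21.35279297  19.881365  ]
board top y = [-5.49000e-02 -1.05000e-02  1.49051e+01] n 2998 x range -35.2622861699576 19.227477360861055
end ((-7.80900764465332, 0.4697856903076172), (43.98787307739258, 54.84187698364258), 89.71480560302734)
```

View pics/w9.png

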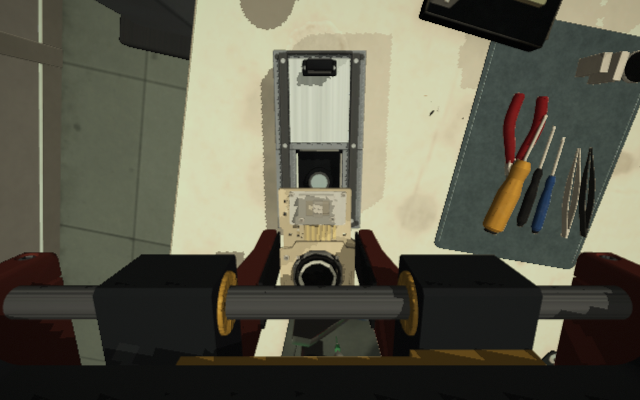

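Run:
```python
from m import *
d=np.load("w9.npz");P=d["P"];X,Y,Z=P[...,0],P[...,1],P[...,2]
c=np.array([493.1,-317.2]);th=np.radians(11.95);xv=np.array([np.cos(th),np.sin(th)]);yv=np.array([-xv[1],xv[0]])
D=P[...,:2]-c;sx=D@xv;sy=D@yv
k=(np.abs(sx)<70)&(sy>-20)&(sy<130)&(Z>40)&(Z<60)
print("deck sx",np.percentile(sx[k],[.5,99.5]),"sy max",np.percentile(sy[k],99.8))
for lo in (-20,10,40,70):
    q=k&(sy>lo)&(sy<lo+25); print(lo,np.percentile(sx[q],[1,99]), q.sum())
t=(np.abs(sx)<30)&(sy>40)&(sy<110)&(Z>64)&(Z<80); print("tab",sx[t].mean(),sy[t].mean())
h=(np.abs(sx)<40)&(sy>-30)&(sy<5)&(Z<36); print("hole",np.percentile(sx[h],[1,99]),np.percentile(sy[h],[1,99]))
```

```text
deck sx [-49.29669806  49.52840724] sy max 99.85446016608064
-20 [-49.2833476   49.20836631] 1306
10 [-48.68111688  49.06708763] 2036
40 [-48.52504992  49.00715299] 2173
70 [-48.71644201  49.15723563] 1898
tab 0.26045543437771773 81.04120158302715
hole [-25.6985566   25.89668269] [-29.71845619  -7.43043496]
```

Request:
servo_tool:
  moves: "0.0012 -0.0006 -0.015 0 0 0;0.0012 -0.0006 -0.04 0 0 0;0.0012 -0.0006 -0.07 0 0 0;0.0012 -0.0006 -0.1 0 0 0;0.0012 -0.0006 -0.13 0 0 0;0.0012 -0.0006 -0.155 0 0 0;0.0012 -0.0006 -0.172 0 0 0;0.0012 -0.0006 -0.182 0 0 0"

```text
t: 22.55
ee_pos: [502.4, -362.2, 81.5]
orientation: [-1.3, 1.056, -1.054]
ft_force: [0.4, -1.0, -0.4]
width: 41.1
```

Request:
servo_tool:
  moves: "0 0 0 0 0 0;0 0 0 0 0 0;0 0 0 0 0 0;0 0 0 0 0 0"

```text
t: 23.05
ee_pos: [502.9, -362.9, 83.3]
orientation: [-1.3, 1.054, -1.056]
ft_force: [-0.4, -0.1, -0.9]
width: 41.4
```

```bash
cat > fin.py <<'E'
from hold import *
import sys
n=sys.argv[1]
o,im=cam("wrist"); cv2.imwrite(f"pics/{n}.png",im["pixels"][:,:,::-1]);P=world(im,o);np.savez(n+".npz",P=P,px=im["pixels"],e=o["ee_pos"],r=o["orientation"])
M=R.from_rotvec(o["orientation"]).as_matrix()
print(o["t"],o["ee_pos"],o["width"],o["ft_force"],np.degrees(np.arctan2(M[1,2],M[0,2])),M[:,1].round(4),o["qvel"].round(3))
c0=np.array([493.1,-317.2]);th=np.radians(11.95);xv=np.array([np.cos(th),np.sin(th)]);yv=np.array([-xv[1],xv[0]])
D=P[...,:2]-c0;sx=D@xv;sy=D@yv;Z=P[...,2]
hold(n+".npz",0)
b=(np.abs(sx)<24)&(sy>-85)&(sy<0)&(Z>60)&(Z<75)
print("module sx",np.percentile(sx[b],[1,99]),"sy max",np.percentile(sy[b],[99.5]), "target +-21, -11")
r=(np.abs(sx)>34)&(np.abs(sx)<43)&(sy>-10)&(sy<90)&(Z>45)&(Z<60); print("rail z",np.median(Z[r]), [np.percentile(sx[r&(sx*s>0)],[1,99]).round(1) for s in(-1,1)])
for s in range(-60,0,6):
    k=b&(sy>s)&(sy<s+6)
    if k.sum()>10: print(s,np.percentile(Z[k],[10,50,90]).round(1))
o,im=cam("scene"); cv2.imwrite(f"pics/{n}s.png",cv2.resize(im["pixels"][200:330,330:490,::-1],None,fx=4,fy=4))
E
python3 fin.py w10
```

```text
23.05 [ 502.89980163 -362.85888863   83.29728964] 41.370055289309285 [-0.42914853 -0.08818962 -0.91111908] 11.876335455628821 [ 9.e-04 -6.e-04 -1.e+00] [ 0.     0.003  0.003 -0.    -0.001 -0.001]
n 7377 x [-35.10546931  18.5493382 ] z [-21.35154993  19.91551987]
board top y = [-6.45000e-02 -1.32000e-02  1.47541e+01] n 2370 x range -35.095716225994515 14.2301488475215
end ((-10.435342788696289, -2.3418960571289062), (49.3259391784668, 38.627506256103516), 0.008499695919454098)
module sx [-21.1841271   19.97932317] sy max [-11.59579013] target +-21, -11
rail z 52.27613522548812 [array([-42.7, -34. ]), array([34. , 42.8])]
-60 [68.3 71.4 72.9]
-54 [68.3 69.8 72.7]
-48 [67.  68.7 69.8]
-42 [65.8 67.2 69.4]
-36 [65.8 67.1 68.8]
-30 [66.1 70.8 72.2]
-24 [66.1 69.9 72. ]
-18 [66.  67.8 72. ]
-12 [62.8 65.1 66.9]
```

View pics/w10.png

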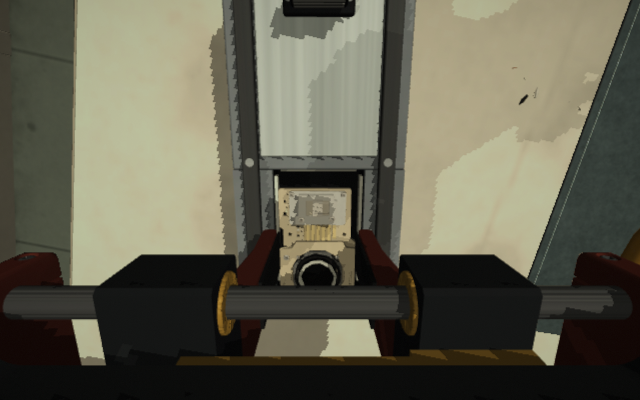

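View pics/w10s.png

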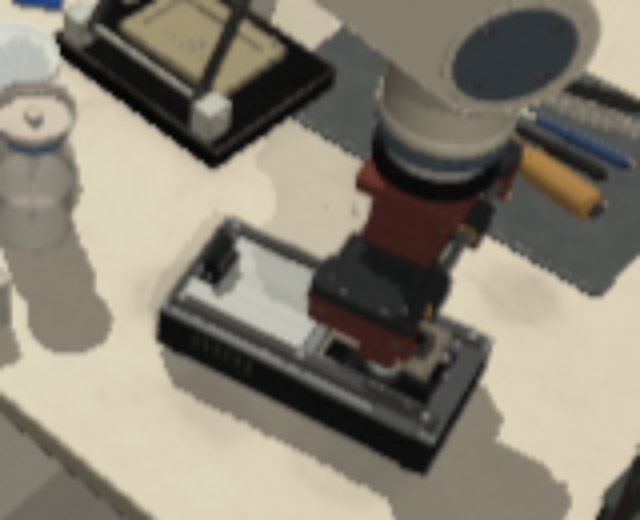

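Request:
servo_tool:
  moves: "0 0.0006 -0.0006 0 0 0;0 0.0006 -0.0006 0 0 0;0 0.0006 -0.0006 0 0 0;0 0.0006 -0.0006 0 0 0;0 0.0006 -0.0006 0 0 0;0 0.0006 -0.0006 0 0 0"

```text
t: 23.9
ee_pos: [502.6, -362.1, 82.1]
orientation: [-1.3, 1.055, -1.055]
ft_force: [-0.6, 0.1, -0.6]
width: 41.0
```

```bash
python3 fin.py w11
python3 - <<'E'
from h import *
o,im=cam("top"); cv2.imwrite("pics/t11.png",im["pixels"][:,:,::-1])
E
```

```text
23.9 [ 502.61614158 -362.07637016   82.06752811] 41.03758125117476 [-0.55592774  0.07226545 -0.6178124 ] 11.878683921119418 [ 0. -0. -1.] [-0.001 -0.003 -0.     0.     0.     0.001]
n 7367 x [-35.12544808  18.60827397] z [-21.34327102  19.91342924]
board top y = [-6.14000e-02 -8.80000e-03  1.48138e+01] n 2414 x range -35.27124007234496 14.435254434027936
end ((-10.360547065734863, -2.2734336853027344), (38.5317268371582, 49.71207809448242), 89.82121276855469)
module sx [-21.29628248  19.91502432] sy max [-10.74107463] target +-21, -11
rail z 52.28190333448245 [array([-42.6, -34. ]), array([34. , 42.8])]
-60 [66.8 70.2 71.5]
-54 [67.1 68.8 71.6]
-48 [66.4 67.6 69.6]
-42 [64.5 66.2 68.2]
-36 [64.5 66.  68.2]
-30 [64.9 69.3 70.9]
-24 [64.9 68.8 70.9]
-18 [65.1 67.  70.8]
-12 [61.8 64.8 65.9]
```

View pics/t11.png

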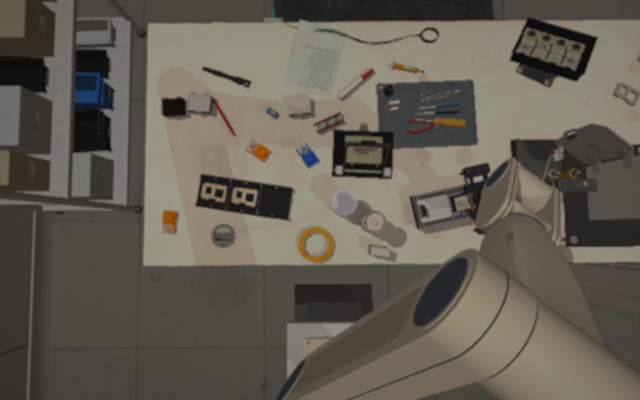

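```bash
python3 -c "
from workcell import ctrl
print(ctrl.close_job()); o=ctrl.get_obs(); print(o['t'],o['ee_pos'],o['width'])"
```

```text
the job is handed in; nothing more can be done
None
the job is handed in; nothing more can be done
```

The dust shutter is open, and the module is held still over the window, stick up, at about 23.9 s of the 54 s allowed. I then handed the job in. The hand-in gives no verdict.

- **Shutter:** I pulled it open to its stop, but it slid back about 11 mm when the fingers released. I pushed it to the stop again (about 27 N) and backed off. The next picture showed the tab back at the stop position and the window clear. The highest wrist force I saw was about 35 N on the first pull.
- **Pick:** I gripped the module by its two long edges at the fixed half force, about 30 N. The opening read 41 mm from the grip until the hand-in.
- **Carry:** The underside was about 240 mm above the bench when it passed the bottle, tub and nest. The last top picture shows the bottle, tub, timer, tape and both frames where they were.
- **Final checks:**
  - The underside is about 9.7 mm above the rails and level.
  - It is centred on the window to about 0.7 mm or better, and square to it within about 0.2°.
  - The arm is at rest with no contact force.

Some checks disagreed:
- **Tray description:** In the pictures, the parts' 68 mm lengths lie along the tray's long side, not across it as the description says. I went by the pictures.
- **Camera calibration:** The top camera read about 2 mm off the wrist camera. I used the wrist camera because its reading matched the gripped shutter tab along the direction it slides.

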